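# Make up the kits for two rearing tubs

### The arm

A 6-joint arm with a two-finger parallel gripper is mounted at the origin on the work surface. World frame = base frame: x ahead of the robot, y to its left, z up, the work surface at z = 0. Lengths are in m, angles in rad, forces in N, time in s.
With the tool pointing down it reaches from about 0.3 to 0.875 m from the base axis. Payload 6.4 kg.
Tool frame: the origin (TCP) lies at the very end of the fingers, on their centre line; the grasp point (between the pads) lies 19 mm behind it; z points along the fingers, y is the line along which they close (so a half turn about z gives the same grasp; the last joint's range is limited). The gripper opens to 85 mm and grips with 20 to 120 N. Pads are 22 mm wide; open, the fingers measure 114 mm over their backs; the gripper's body (76 mm by 85 mm) begins 54 mm behind the grasp point. The pads swing forward as they close: fully open they stand 13 mm farther back than shut.
Start: joints at [1.142, 0.181, 1.607, -0, 1.354, -0.206], TCP at [0.127, 0.561, 0.231] pointing down, gripper open.
Joint ranges: [-2.99, 2.99], [-0.89, 2.07], [0.3, 2.58], [-1.14, 4.28], [0, 2.63], [-3.12, 3.12]. Speed limits (rad/s): [2.57, 2.57, 3.01, 3.14, 3.14, 3.14].

### API

Orientations are given as a rotation vector (axis times angle).
In Python, from station import manip gives the robot as it stands. The module is installed in compiled form; this text tells all that it offers.
- The arm moves only by the tool arm_command, never from a script. Its argument "increments" is a list of rows, each a list of 3 entries, a list of its own where there are three numbers: the shift along the world's x, y, z in cm, then the turn about the world's z in rad, then the finger opening in cm, from 0 to 8.54. A call has 1 to 8 rows; each row shifts and turns the commanded pose from where the row before left it; what a row does not reach is not made up. A row lasts 1/12 s, in which the tool goes at most 41.7 mm and 7.16 degrees, less where a joint would pass 70% of its speed; a pose out of reach is approached as far as the arm can. A call is refused whole if a number of a shift passes 4.17 or a number of a turn 0.125, either way. A call with a gripper value outside its range is refused whole. The fingers move at their own pace and stop on an object; "force" is the grip in N (left out, the last holds). Time passes only in rows, so rows that do not move let the fingers close. It gives the time, the measured TCP pose, the force, the opening and the grip force at its end, in the units of the state.
- manip.read_state(): the state, without advancing time (a new reading comes with each control period).
- manip.snapshot(name): name is "scene" or "top" or "wrist"; returns the picture (420x560x3 uint8, blue, green, red); there is no depth.
- manip.camera_info(name): a dict with "fx", "fy", "cx", "cy" (pixels), "position" and "rotation" of the camera in the world; the wrist camera has in their place "T_tool_cam" (4x4, takes a point from camera to tool coordinates, whose origin is the TCP and whose axes are the flange's). Camera axes: x right, y up, looking along -z (the intrinsics and any distortion apply to the point x, -y, -z); pixel columns grow to the right and rows downward; lengths in m; the calibration is good to about 2 mm. The wrist camera is an equidistant fisheye: a pixel r from the principal point sees the ray r / f radians off the axis. A picture is of the moment at which its call begins: read the wrist's pose just before it. camera_info takes no time and is no camera call.
- manip.sign_off(): hands the job in; it is judged then, once.
Trained networks look in the newest picture that a camera, given by its name, has taken for a name from the list of things; names that differ only in an ending like _2 or _b are one class to them, and where a whole thing is asked for, a point or a joint stands for the part that bears it (a point fixed in the world has none). Each returns a list of dicts, best first, with "score" (0 to 1); they miss things now and then, are a little off and sometimes report something else, mostly with a low value. They report only what shows in the picture. A call takes as long as a camera call. They do not tell look-alikes from the thing itself.
- manip.outline_of(camera, query): "pixels" (420x560 bool, what is visible of it) and "at" ([column, row] in pixels, amid what is visible of it).
- manip.place_of(camera, query): "at" ([column, row] in pixels: a listed point, or the origin of a listed thing).
The state is a dict: "t": time; "joint_pos": joint angles; "qd": joint speeds; "tau": joint torques, N m; "ee_pos": TCP position; "eef_rot": TCP orientation; "contact_force": force on the tool from outside, world axes, zero at the start; "moment": the same for the moment, N m; "gripper_width": opening from 0.0 (shut) to 1.0 (fully open); "grasp_force": force on a finger pad.
Only numpy, scipy, OpenCV 4.12 (cv2) and the standard library are available. Lean on these libraries where they do the work, as an engineer would, in place of code of your own. Each camera call takes 0.05 s, during which the arm holds its last target. There are 200 camera calls.

### The job

Make up the two rearing tubs. In the long tub stand the large hide on the middle of the black heat mat, and the shallow dish and the dial gauge, face up, on the bare floor clear of the mat; in the short tub stand the small hide on the middle of its heat mat and the deep cup on the bare floor clear of the mat. Everything stands level on the tub floor and let go, and the two lidded cups stay where they are in the rack.

Things in the scene. Friction and masses are not known exactly. Their poses are not given: they have to be found in the camera images.
- tub_long: The longer of two open grey plastic tubs, fixed: 266 by 140 by 40 mm, walls and floor 3 mm (inside 260 by 134; floor 3 mm above the worktop). Origin: centre of the underside; x along its length, z up. Black heat mat 112 by 118 mm (x by y) flat on the floor at the +x end, centre x = 68, y = 0 mm; bare floor from x = -130 to 12 mm. Pull lug outside the bare (-x) end; rim turned out 4 mm.
- tub_short: The shorter of two open grey plastic tubs, fixed: 200 by 140 by 40 mm, walls and floor 3 mm (inside 194 by 134; floor 3 mm above the worktop). Origin: centre of the underside; x along its length, z up. Black heat mat 84 by 118 mm (x by y) flat on the floor at the +x end, centre x = 49, y = 0 mm; bare floor from x = -97 to 7 mm. Pull lug outside the bare (-x) end; rim turned out 4 mm.
- hide_large: The larger of two sandstone-coloured resin hides, each moulded like a weathered rock arch with a tunnel right through along x: 100 (x) by 60 (y) by 50 mm high; the long sides (y = +-30 mm) are upright up to 42 mm, good to grip across y; 220 g. Loose on the worktop. Origin: centre of the underside, z up.
- hide_small: The smaller sandstone-coloured resin hide (rock arch) of the same make: 64 (x) by 42 (y) by 34 mm high, tunnel along x; upright long sides up to 28 mm, grip across y; 80 g. Loose on the worktop. Origin: centre of the underside, z up.
- gauge: Round dial gauge (thermometer), black case with a white face and a needle, lying face up on the worktop: diameter 50 mm, 20 mm high, 55 g. Origin: centre of its back (underside), z up out of the face.
- dish: Shallow open white plastic dish in a slot of the wooden rack: rim diameter 60 mm, foot 53 mm, 26 mm high, wall 3 mm, 30 g. Origin: centre of the underside, z up.
- deep_cup: Deep narrow open white plastic cup in a slot of the wooden rack: rim diameter 40 mm, foot 33 mm, 56 mm high, wall 3 mm, 22 g. Origin: centre of the underside, z up.
- lidded_cup_a: White plastic cup closed with a flat lid, diameter 49 mm, 36 mm high, in a slot of the rack; not wanted for the kits. Origin: centre of the underside, z up.
- lidded_cup_b: The second, identical lidded cup in another slot of the rack; not wanted for the kits. Origin: centre of the underside, z up.
- rack: Wooden slotted rack, fixed: board 300 (x) by 90 (y) by 10 mm; on it five slats across y, 6 mm thick, tops 32 mm above the worktop, at x = -140, -70, 0, 70, 140 mm: four slots open at both ends (+-y). On the board, mid-slot (x = -105, -35, 35, 105 mm), stands one cup each, in any order; take it with the fingers closing along y. Origin: centre of the underside, z up.
Mind the look-alikes: they are no part of the job. What is shaped like the hide_small but blue is not meant. Leave any green look-alike of the lidded_cup_a alone.

How it is judged:
At the end, for the whole second after the job is handed in: Hides within 15 mm (along and across the tub) of their mats' centres; dish, gauge and deep cup wholly on the bare floor (3 mm over the mat forgiven), each in its tub, on its floor, upright within 0.12 rad, still and released; lidded cups upright, within 20 mm of their starts (x of hide_large in the frame of tub_long between 0.053 and 0.083 m and y of hide_large in the frame of tub_long between -0.015 and 0.015 m and z of hide_large in the frame of tub_long between -0.003 and 0.009 m and angle between each of hide_large, hide_small, dish, gauge, deep_cup's own z axis and vertical below 0.12 rad and linear speed of each of hide_large, hide_small, dish, gauge, deep_cup below 0.02 m/s and angular speed of each of hide_large, hide_small, dish, gauge, deep_cup below 0.2 rad/s and x of hide_small in the frame of tub_short between 0.034 and 0.064 m and y of hide_small in the frame of tub_short between -0.015 and 0.015 m and z of hide_small in the frame of tub_short between -0.003 and 0.009 m and x of dish in the frame of tub_long between -0.106 and -0.015 m and y of dish in the frame of tub_long between -0.043 and 0.043 m and z of dish in the frame of tub_long between -0.003 and 0.009 m and x of gauge in the frame of tub_long between -0.111 and -0.01 m and y of gauge in the frame of tub_long between -0.048 and 0.048 m and z of gauge in the frame of tub_long between -0.003 and 0.009 m and x of deep_cup in the frame of tub_short between -0.083 and -0.01 m and y of deep_cup in the frame of tub_short between -0.053 and 0.053 m and z of deep_cup in the frame of tub_short between -0.003 and 0.009 m and distance of each of lidded_cup_a, lidded_cup_b from where it was at the start of the episode below 0.02 m and angle between each of lidded_cup_a, lidded_cup_b's own z axis and vertical below 0.15 rad); the robot touches nothing.
It also fails if it takes over 131 s, if anything falls off the work surface, if the arm or the gripper's body presses on something with over 40 N, if the wrist force passes 120 N, or if a joint passes its speed limit or range.

## Working session

There is one attempt and no reset: what is moved stays moved. The work goes in short steps, Python scripts to look and compute and a tool call to move; the robot and the scene stay as the last step left them, time stands still between calls to the robot, and variables do not carry over. Pictures are saved under pics/ and viewed, at most 14 in all, crops included, and the job is handed in when it is done.

Besides the shell and the picture viewer there is one more tool, called after "Request:" as name(argument=value, ...), one argument or row to a line, values as JSON. arm_command: Moves the arm, as the interface text tells. Its arguments: {"type":"object","properties":{"increments":{"type":"array","items":{"type":"array"}},"force":{"type":"number"}},"required":["increments"]}

```bash
mkdir -p pics; python3 - <<'E'
from station import manip
import cv2,numpy as np
print(manip.read_state())
for n in ("scene","top","wrist"):
    im=manip.snapshot(n); cv2.imwrite(f"pics/{n}0.png",im); print(n,manip.camera_info(n))
E
```

```text
{'t': 0.0, 'joint_pos': array([ 1.14170000e+00,  1.81544865e-01,  1.60798509e+00, -9.63519255e-08,
        1.35378417e+00, -2.06267348e-01]), 'qd': array([-0.00051072, -0.00034476, -0.00051693, -0.00111266, -0.00015388,
        0.00074738]), 'tau': array([-9.72800626e-04, -4.44877088e+01, -3.51330578e+01, -6.77729968e-04,
        9.41267033e-03, -5.40264102e-05]), 'ee_pos': array([0.12680561, 0.56029343, 0.23039307]), 'eef_rot': array([-3.49235325e-01, -3.12157888e+00,  2.56838426e-03]), 'contact_force': array([-0.11097624,  0.0144313 ,  0.32304699]), 'moment': array([ 0.03723612,  0.01585609, -0.01477587]), 'grasp_force': 0.0, 'gripper_width': 0.9967806318048709}
scene {'fx': 414.84388190865945, 'fy': 414.84388190865945, 'cx': 280.78247462847185, 'cy': 210.46261157838677, 'position': array([ 0.78936864, -0.43979512,  0.89943208]), 'rotation': array([0.55074881, 0.18593218, 0.57548484])}
top {'fx': 478.8605550185132, 'fy': 478.8605550185132, 'cx': 281.44757822713444, 'cy': 213.17903505729174, 'position': array([0.36324806, 0.00627539, 1.17249874]), 'rotation': array([ 0.07869193, -0.0801225 , -1.5420971 ])}
wrist {'fx': 325.19226210127806, 'fy': 325.19226210127806, 'cx': 280.56643413748475, 'cy': 206.68175507572508, 'T_tool_cam': array([[-6.12133715e-04,  9.63350411e-01,  2.68245432e-01,
         6.76412529e-02],
       [ 9.99999690e-01,  4.56772812e-04,  6.41581285e-04,
        -7.48858116e-04],
       [ 4.95540374e-04,  2.68245741e-01, -9.63350391e-01,
        -1.42727704e-01],
       [ 0.00000000e+00,  0.00000000e+00,  0.00000000e+00,
         1.00000000e+00]])}
```

View pics/top0.png

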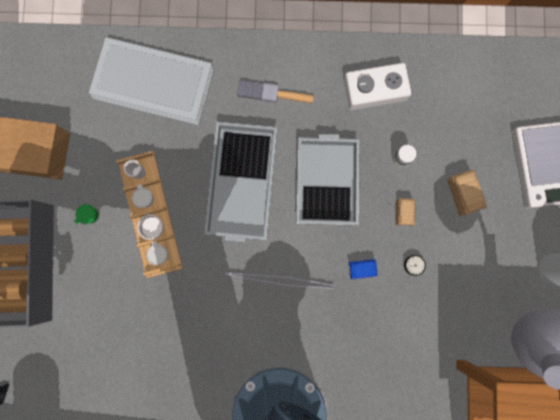

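View pics/scene0.png

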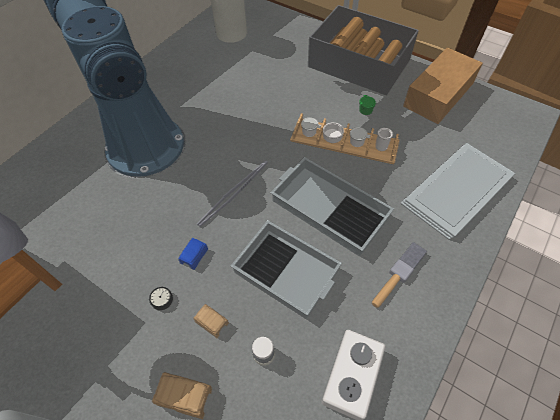

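The top view shows the long tub at about (242,180) with its mat at the top (+x world), and the short tub at (328,180) with its mat at the bottom. The large hide is at (466,193), the small hide at (406,212), the gauge at (415,265) and the rack at (150,213). The look-alikes are the blue hide at (363,269), the green cup at (86,214) and a white lidded thing at (406,154) on the worktop. A close crop of the rack comes next.

```bash
cat > h.py <<'E'
from station import manip
import cv2,numpy as np
from scipy.spatial.transform import Rotation as R
def ray(cam,uv):
    """origin, direction in world for pixel uv"""
    c=manip.camera_info(cam); d=np.array([(uv[0]-c['cx'])/c['fx'],(uv[1]-c['cy'])/c['fy']])
    if cam=='wrist':
        s=manip.read_state(); r=np.hypot(*d); q=d/max(r,1e-9)*np.sin(r); v=np.array([q[0],-q[1],-np.cos(r)])
        T=c['T_tool_cam']; Rt=R.from_rotvec(s['eef_rot']).as_matrix()
        return s['ee_pos']+Rt@T[:3,3], Rt@T[:3,:3]@v
    return c['position'], R.from_rotvec(c['rotation']).as_matrix()@np.array([d[0],-d[1],-1])
def on(cam,uv,z):
    o,d=ray(cam,uv); return o+d*(z-o[2])/d[2]
def proj(cam,p):
    c=manip.camera_info(cam); v=R.from_rotvec(c['rotation']).as_matrix().T@(np.asarray(p)-c['position'])
    return np.array([c['cx']+c['fx']*v[0]/-v[2], c['cy']-c['fy']*v[1]/-v[2]])
def meet(a,b):
    (o1,d1),(o2,d2)=ray('top',a),ray('scene',b)
    A=sum(np.eye(3)-np.outer(d,d)/(d@d) for d in(d1,d2)); B=sum((np.eye(3)-np.outer(d,d)/(d@d))@o for o,d in((o1,d1),(o2,d2)))
    return np.linalg.solve(A,B)
E
python3 - <<'E'
from h import *
t=cv2.imread('pics/top0.png'); s=cv2.imread('pics/scene0.png')
a=cv2.resize(t[145:285,105:195],None,fx=4,fy=4,interpolation=cv2.INTER_CUBIC)
b=cv2.resize(s[105:170,285:405],None,fx=3.3,fy=3.3,interpolation=cv2.INTER_CUBIC)
c=np.zeros((560,800,3),np.uint8); c[:,:360]=a; c[:b.shape[0],370:370+b.shape[1]]=b
g=cv2.resize(t[140:280,345:490],None,fx=2.4,fy=2.4,interpolation=cv2.INTER_CUBIC); c[220:220+336,370:370+g.shape[1]]=g
cv2.imwrite('pics/crop1.png',c)
for n in 'tub_long tub_short hide_large hide_small gauge dish deep_cup lidded_cup_a rack'.split():
  for cam in('top','scene'):
    print(n,cam,[(np.round(q['at'],1).tolist(),round(float(q['score']),2),np.round(on(cam,q['at'],0),3)[:2].tolist()) for q in manip.place_of(cam,n)][:5])
E
```

```text
tub_long top [([242.3, 184.5], 0.65, [0.551, 0.106])]
tub_long scene [([331.7, 209.3], 0.79, [0.559, 0.108]), ([186.3, 393.8], 0.19, [0.54, -0.437])]
tub_short top [([328.7, 184.7], 0.56, [0.557, -0.108])]
tub_short scene [([285.2, 269.9], 0.88, [0.554, -0.1])]
hide_large top [([462.4, 195.7], 0.59, [0.538, -0.439])]
hide_large scene [([185.1, 396.4], 0.76, [0.541, -0.442])]
hide_small top [([361.7, 269.1], 0.95, [0.351, -0.192]), ([403.2, 213.6], 0.85, [0.49, -0.293])]
hide_small scene [([212.4, 321.1], 0.75, [0.489, -0.292]), ([196.3, 253.1], 0.66, [0.35, -0.183])]
gauge top [([413.4, 266.0], 0.82, [0.362, -0.318])]
gauge scene [([164.2, 301.7], 0.68, [0.369, -0.318]), ([381.8, 146.8], 0.43, [0.57, 0.37])]
dish top [([151.0, 227.0], 0.73, [0.44, 0.326])]
dish scene [([331.2, 136.8], 0.65, [0.43, 0.324])]
deep_cup top [([139.9, 169.7], 0.83, [0.581, 0.361])]
deep_cup scene [([381.1, 147.5], 0.56, [0.569, 0.366])]
lidded_cup_a top [([90.4, 214.7], 0.96, [0.466, 0.476]), ([145.8, 198.9], 0.74, [0.509, 0.342]), ([158.8, 255.4], 0.66, [0.371, 0.303])]
lidded_cup_a scene [([306.8, 132.2], 0.62, [0.361, 0.3]), ([355.6, 141.2], 0.6, [0.498, 0.348]), ([364.9, 109.5], 0.59, [0.459, 0.477]), ([187.0, 395.7], 0.25, [0.543, -0.439])]
rack top [([146.8, 213.1], 0.68, [0.474, 0.338])]
rack scene [([341.3, 141.6], 0.84, [0.464, 0.324])]
```

View pics/crop1.png

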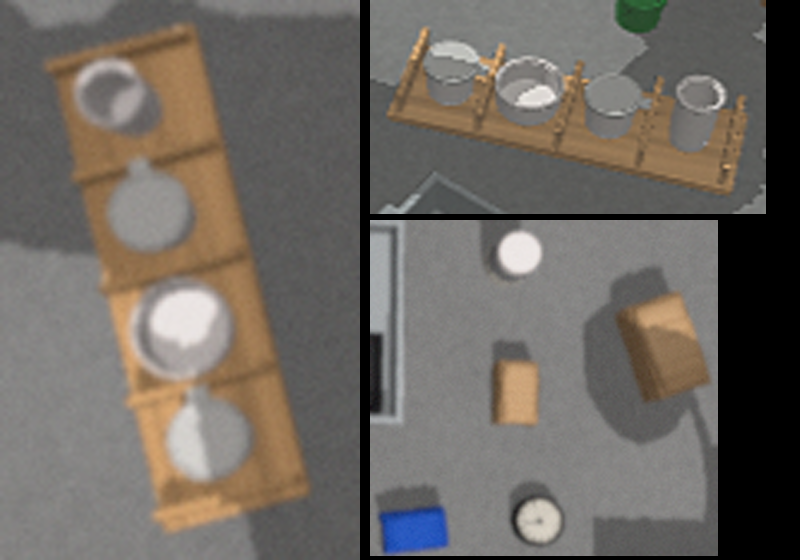

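The crop shows the deep cup in the slot farthest out at top px (134,170), a lidded cup at (143,197), the dish at (151,227) and another lidded cup at (157,255). The small hide is the sandstone-coloured one at (404,213), and the blue one at (363,269) gets left. Next I fit shapes to the outlines for accurate poses.

```bash
cat > fit.py <<'E'
from h import *
from scipy.optimize import minimize
def box(a,b,h,x0=0): return np.array([[x+x0,y,z] for x in(-a/2,a/2) for y in(-b/2,b/2) for z in(0,h)])
def cone(r0,r1,h): 
    t=np.linspace(0,2*np.pi,24,endpoint=False); return np.concatenate([np.c_[r*np.cos(t),r*np.sin(t),0*t+z] for r,z in((r0,0),(r1,h))])
def hullmask(cam,P,k=4):
    q=np.array([proj(cam,p) for p in P]); h=cv2.convexHull((q*16*k+8*(k-1)).astype(np.int32))
    m=np.zeros((420*k,560*k),np.uint8); cv2.fillConvexPoly(m,h,1,shift=4); return m
def fit(P,masks,x0,z=0,yaw=True):
    M={c:cv2.resize(m.astype(np.uint8),None,fx=4,fy=4,interpolation=cv2.INTER_NEAREST) for c,m in masks.items()}
    def cost(v):
        W=R.from_euler('z',v[2]*10 if yaw else 0).apply(P)+[v[0],v[1],z]; s=0
        for c,m in M.items():
            h=hullmask(c,W); s-=(h&m).sum()/max((h|m).sum(),1)
        return s/len(M)
    v=np.array([x0[0],x0[1],(x0[2] if yaw else 0)/10]); S=np.array([v,v+[.01,0,0],v+[0,.01,0],v+[0,0,.015]])
    r=minimize(cost,v,method='Nelder-Mead',options=dict(initial_simplex=S,xatol=2e-4,fatol=1e-4,maxiter=120)); return np.round([r.x[0],r.x[1],r.x[2]*10,-r.fun],4)
def mask(cam,q,near):
    L=[o for o in manip.outline_of(cam,q) if np.hypot(*(np.array(o['at'])-near))<25]
    return L[0]['pixels'] if L else None
E
python3 - <<'E'
from fit import *
J=[('tub_long',box(.27,.144,.04),(.555,.107,-.1),0,1),('tub_short',box(.206,.146,.04),(.556,-.104,3.14),0,1),
('hide_large',box(.1,.06,.05),(.54,-.44,.3),0,1),('hide_small',box(.064,.042,.034),(.49,-.292,0),0,1),
('gauge',cone(.025,.025,.02),(.366,-.318,0),0,0),('dish',cone(.0265,.03,.026),(.437,.323,0),.01,0),('deep_cup',cone(.0165,.02,.056),(.573,.36,0),.01,0),
('rack',box(.3,.09,.03),(.47,.333,.25),0,1)]
for n,P,x0,z,yw in J:
    ms={}
    for c in('top','scene'):
        m=mask(c,n,proj(c,[x0[0],x0[1],z+.015]))
        if m is not None: ms[c]=m
    print(n,'both',fit(P,ms,x0,z,yw),[(c,fit(P,{c:m},x0,z,yw).tolist()) for c,m in ms.items()])
# mats
t=cv2.imread('pics/top0.png'); g=cv2.cvtColor(t,cv2.COLOR_BGR2GRAY)
for n,(u0,u1,v0,v1) in dict(long=(210,275,125,185),short=(295,360,180,225)).items():
    m=np.zeros_like(g); m[v0:v1,u0:u1]=(g[v0:v1,u0:u1]<40)*255
    m=cv2.morphologyEx(m,cv2.MORPH_CLOSE,np.ones((7,7)))
    r=cv2.minAreaRect(cv2.findNonZero(m)); Q=np.array([on('top',p,.003)[:2] for p in cv2.boxPoints(r)])
    print(n,np.round(Q.mean(0),4),[np.round([*(Q[(i+1)%4]-Q[i]),np.hypot(*(Q[(i+1)%4]-Q[i]))],4).tolist() for i in range(2)])
E
```

```text
tub_long both [ 0.5513  0.1078 -0.0649  0.9524] [('top', [0.5562, 0.1072, -0.0669, 0.9468]), ('scene', [0.55, 0.1082, -0.0672, 0.9724])]
tub_short both [ 0.5597 -0.1021  3.1453  0.9543] [('top', [0.5606, -0.1023, 3.1489, 0.967]), ('scene', [0.5561, -0.1011, 3.1358, 0.9593])]
hide_large both [ 0.5429 -0.442   0.3328  0.8598] [('top', [0.5397, -0.4361, 0.3364, 0.8559]), ('scene', [0.5426, -0.4436, 0.3006, 0.875])]
hide_small both [ 0.4903 -0.2945 -0.0309  0.8009] [('top', [0.4904, -0.2924, 0.1057, 0.8158]), ('scene', [0.4899, -0.2952, -0.1101, 0.8059])]Traceback (most recent call last):
  File "<stdin>", line 11, in <module>
  File "fit.py", line 17, in fit
    r=minimize(cost,v,method='Nelder-Mead',options=dict(initial_simplex=S,xatol=2e-4,fatol=1e-4,maxiter=120)); return np.round([r.x[0],r.x[1],r.x[2]*10,-r.fun],4)
    res = _minimize_neldermead(fun, x0, args, callback, bounds=bounds,
                               **options)
    fxr = func(xr)
    fx = function(np.copy(x), *(wrapper_args + args))
  File "fit.py", line 14, in cost
    h=hullmask(c,W); s-=(h&m).sum()/max((h|m).sum(),1)
  File "fit.py", line 7, in hullmask
    q=np.array([proj(cam,p) for p in P]); h=cv2.convexHull((q*16*k+8*(k-1)).astype(np.int32))
                ~~~~^^^^^^^
  File "h.py", line 15, in proj
    c=manip.camera_info(cam); v=R.from_rotvec(c['rotation']).as_matrix().T@(np.asarray(p)-c['position'])
ValueError: time passes only in moves, steps and waits
```

```bash
python3 - <<'E'
s=open('h.py').read()
s=s.replace("def ray(","CI={n:manip.camera_info(n) for n in('top','scene','wrist')}\nRM={n:R.from_rotvec(CI[n]['rotation']).as_matrix() for n in('top','scene')}\ndef ray(",1).replace("c=manip.camera_info(cam)","c=CI[cam]").replace("R.from_rotvec(c['rotation']).as_matrix()","RM[cam]")
open('h.py','w').write(s)
E
python3 - <<'E'
from fit import *
J=[('gauge',cone(.025,.025,.02),(.366,-.318,0),0,0),('dish',cone(.0265,.03,.026),(.437,.323,0),.01,0),('deep_cup',cone(.0165,.02,.056),(.573,.36,0),.01,0),
('rack',box(.3,.09,.03),(.47,.333,.25),0,1)]
for n,P,x0,z,yw in J:
    ms={}
    for c in('top','scene'):
        m=mask(c,n,proj(c,[x0[0],x0[1],z+.015]))
        if m is not None: ms[c]=m
    print(n,'both',fit(P,ms,x0,z,yw),[(c,fit(P,{c:m},x0,z,yw).tolist()) for c,m in ms.items()])
t=cv2.imread('pics/top0.png'); g=cv2.cvtColor(t,cv2.COLOR_BGR2GRAY)
for n,(u0,u1,v0,v1) in dict(long=(210,275,125,185),short=(295,360,180,225)).items():
    m=np.zeros_like(g); m[v0:v1,u0:u1]=(g[v0:v1,u0:u1]<40)*255
    m=cv2.morphologyEx(m,cv2.MORPH_OPEN,np.ones((3,3))); m=cv2.morphologyEx(m,cv2.MORPH_CLOSE,np.ones((7,7)))
    r=cv2.minAreaRect(cv2.findNonZero(m)); Q=np.array([on('top',p,.003)[:2] for p in cv2.boxPoints(r)])
    print(n,np.round(Q.mean(0),4),[np.round([*(Q[(i+1)%4]-Q[i]),np.hypot(*(Q[(i+1)%4]-Q[i]))],4).tolist() for i in range(2)])
print(manip.read_state()['t'])
E
```

```text
gauge both [ 0.3627 -0.3179  0.1004  0.909 ] [('top', [0.3642, -0.318, 0.0634, 0.8961]), ('scene', [0.3615, -0.3177, 0.0798, 0.944])]
dish both [0.4374 0.3196 0.0997 0.9111] [('top', [0.4379, 0.3196, 0.1102, 0.9548]), ('scene', [0.4346, 0.3201, 0.1259, 0.8747])]
deep_cup both [0.5713 0.3601 0.0388 0.8867] [('top', [0.5726, 0.3611, 0.0514, 0.9282]), ('scene', [0.5689, 0.3599, 0.0907, 0.905])]
rack both [0.4707 0.3273 0.2913 0.5679] [('top', [0.4707, 0.3264, 0.3011, 0.6003]), ('scene', [0.4705, 0.326, 0.2736, 0.5365])]
long [0.6244 0.103 ] [[0.1052, -0.0061, 0.1054], [-0.0083, -0.1118, 0.1121]]
short [ 0.5111 -0.1021] [[0.0766, -0.0012, 0.0766], [-0.0013, -0.1114, 0.1114]]
1.95
```

Request:
arm_command(
  increments=[
    [[2.78, -1.25, -0.4], 0.032, 8.54],
    [[2.78, -1.25, -0.4], 0.032, 8.54],
    [[2.78, -1.25, -0.4], 0.032, 8.54],
    [[2.78, -1.25, -0.4], 0.032, 8.54],
    [[2.78, -1.25, -0.4], 0.032, 8.54],
    [[2.78, -1.25, -0.4], 0.032, 8.54],
    [[2.78, -1.25, -0.4], 0.032, 8.54],
    [[2.78, -1.25, -0.4], 0.032, 8.54],
  ],
  force=30,
)

```text
t: 2.62
ee_pos: [0.3507, 0.46, 0.1992]
eef_rot: [-0.055, 3.141, 0.0]
contact_force: [-0.1, 0.4, 0.4]
gripper_width: 0.998
grasp_force: 0.0
```

Request:
arm_command(
  increments=[
    [[2.78, -1.25, -0.4], 0.032, 8.54],
    [[2.78, -1.25, -0.4], 0.032, 8.54],
    [[2.78, -1.25, -0.4], 0.032, 8.54],
    [[2.78, -1.25, -0.4], 0.032, 8.54],
    [[2.78, -1.25, -0.4], 0.032, 8.54],
    [[2.78, -1.25, -0.4], 0.032, 8.54],
    [[2.78, -1.25, -0.4], 0.032, 8.54],
    [[2.78, -1.25, -0.4], 0.037, 8.54],
  ],
)

```text
t: 3.28
ee_pos: [0.5731, 0.36, 0.167]
eef_rot: [0.463, -3.107, -0.0]
contact_force: [0.8, -0.4, 0.5]
gripper_width: 0.999
grasp_force: 0.0
```

Request:
arm_command(
  increments=[
    [[0, 0, 0], 0, 8.54],
    [[0, 0, 0], 0, 8.54],
    [[0, 0, 0], 0, 8.54],
  ],
)

```text
t: 3.53
ee_pos: [0.5714, 0.3608, 0.1669]
eef_rot: [0.459, -3.107, -0.0]
contact_force: [-1.2, 0.7, 1.2]
gripper_width: 1.001
grasp_force: 0.0
```

```bash
cat >> h.py <<'E'
def to(x,y,z,phi):
    "cm and rad from the measured pose to the goal"
    s=manip.read_state(); m=R.from_rotvec(s['eef_rot']).as_matrix(); p=np.arctan2(-m[0,1],m[1,1])
    print('go',np.round((np.array([x,y,z])-s['ee_pos'])*100,2),round((phi-p+np.pi/2)%np.pi-np.pi/2,3),'phi',round(p,3),'pos',np.round(s['ee_pos'],4),'w',round(s['gripper_width'],3),'j',np.round(s['joint_pos'],2),'t',s['t'])
E
python3 - <<'E'
from h import *
cv2.imwrite('pics/w1.png',manip.snapshot('wrist'))
to(.572,.3605,.025,.294)
for n in('deep_cup','dish'):
  for o in manip.place_of('wrist',n)[:2]: print(n,o['at'],o['score'],on('wrist',o['at'],.01))
E
```

```text
go [  0.1   -0.08 -14.22] -0.0 phi 0.294 pos [0.571  0.3613 0.1672] w 1.003 j [ 0.39  0.46  1.39  0.    1.3  -1.48] t 3.5833
deep_cup [281.4, 187.9] 0.85 [0.5680698  0.36055182 0.01      ]
dish [280.6, 39.1] 0.91 [0.43446004 0.31929955 0.01      ]
dish [277.5, 118.5] 0.41 [0.50686569 0.33832808 0.01      ]
```

View pics/w1.png

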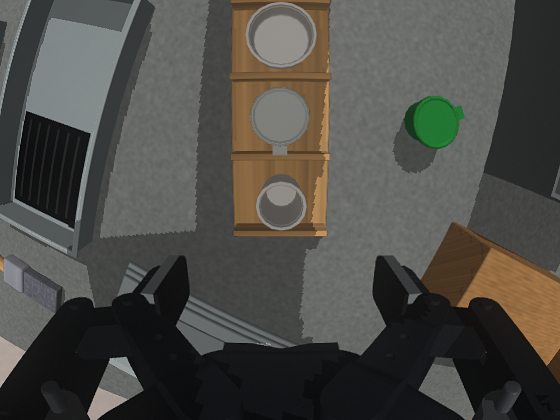

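The wrist view shows the deep cup at (281,205) in the end slot, centred between the fingers; a lidded cup is at (280,115), the dish at (281,35) and the green cup at (433,122). I descend and grip the deep cup.

Request:
arm_command(
  increments=[
    [[-0.05, -0.05, -2.5], 0, 8.54],
    [[-0.05, -0.03, -2.5], 0, 8.54],
    [[0, 0, -2.5], 0, 8.54],
    [[0, 0, -2.5], 0, 8.54],
    [[0, 0, -2.0], 0, 8.54],
    [[0, 0, -1.4], 0, 8.54],
    [[0, 0, -0.8], 0, 8.54],
    [[0, 0, 0], 0, 8.54],
  ],
)

```text
t: 4.35
ee_pos: [0.5693, 0.36, 0.0236]
eef_rot: [0.461, -3.105, 0.001]
contact_force: [0.1, 0.3, 0.1]
gripper_width: 1.0
grasp_force: 0.0
```

Request:
arm_command(
  increments=[
    [[0, 0, 0], 0, 2.5],
    [[0, 0, 0], 0, 2.5],
    [[0, 0, 0], 0, 2.5],
    [[0, 0, 0], 0, 2.5],
    [[0, 0, 0], 0, 2.5],
    [[0, 0, 0], 0, 2.5],
    [[0, 0, 0], 0, 2.5],
    [[0, 0, 0], 0, 2.5],
  ],
  force=25,
)

```text
t: 5.02
ee_pos: [0.5719, 0.3606, 0.027]
eef_rot: [-0.46, 3.105, 0.001]
contact_force: [-0.4, -0.1, 5.4]
gripper_width: 0.459
grasp_force: 24.7
```

Request:
arm_command(
  increments=[
    [[0, 0, 0], 0, 2.5],
    [[0, 0, 0], 0, 2.5],
    [[0, 0, 0], 0, 2.5],
    [[0, 0, 0], 0, 2.5],
  ],
)

```text
t: 5.35
ee_pos: [0.5719, 0.3605, 0.027]
eef_rot: [-0.46, 3.105, 0.001]
contact_force: [-0.7, 0.8, 6.0]
gripper_width: 0.455
grasp_force: 24.7
```

Request:
arm_command(
  increments=[
    [[0, 0, 1.0], 0, 2.5],
    [[0, 0, 2.0], 0, 2.5],
    [[0, 0, 2.5], 0, 2.5],
    [[0, 0, 2.5], 0, 2.5],
    [[0, 0, 2.0], 0, 2.5],
    [[0, -1.0, 0], -0.02, 2.5],
    [[0.2, -2.0, 0], -0.03, 2.5],
    [[0.3, -2.9, 0], -0.02, 2.5],
  ],
)

```text
t: 6.02
ee_pos: [0.5752, 0.3017, 0.1257]
eef_rot: [-0.352, 3.121, 0.001]
contact_force: [-0.2, 0.1, 0.5]
gripper_width: 0.458
grasp_force: 25.2
```

Request:
arm_command(
  increments=[
    [[0.2, -2.9, 0], -0.02, 2.5],
    [[0.2, -2.9, 0], -0.02, 2.5],
    [[0.2, -2.9, 0], -0.02, 2.5],
    [[0.2, -2.9, 0], -0.02, 2.5],
    [[0.2, -2.9, 0], -0.02, 2.5],
    [[0.2, -2.9, 0], -0.02, 2.5],
    [[0.2, -2.9, 0], -0.02, 2.5],
    [[0.2, -2.9, 0], -0.02, 2.5],
  ],
)

```text
t: 6.68
ee_pos: [0.591, 0.0672, 0.1249]
eef_rot: [0.098, -3.139, 0.0]
contact_force: [-0.3, 0.4, 1.0]
gripper_width: 0.456
grasp_force: 25.2
```

Request:
arm_command(
  increments=[
    [[0.3, -2.9, 0], -0.02, 2.5],
    [[0.3, -2.9, 0], -0.02, 2.5],
    [[0.2, -2.9, 0], -0.02, 2.5],
    [[0.2, -2.9, 0], 0, 2.5],
    [[0.2, -2.9, 0], 0, 2.5],
    [[0, -2.0, 0], 0, 2.5],
    [[0, -0.6, 0], 0, 2.5],
    [[0, 0, 0], 0, 2.5],
  ],
)

```text
t: 7.35
ee_pos: [0.6032, -0.1038, 0.1249]
eef_rot: [0.002, -3.141, -0.0]
contact_force: [0.4, 0.4, 0.5]
gripper_width: 0.458
grasp_force: 25.2
```

```bash
python3 - <<'E'
from h import *
cv2.imwrite('pics/w2.png',manip.snapshot('wrist'))
to(.605,-.102,.022,0)
E
```

```text
go [  0.18   0.03 -10.28] -0.002 phi 0.002 pos [ 0.6032 -0.1023  0.1248] w 0.456 j [-0.36  0.37  1.6   0.    1.17 -1.94] t 7.4
```

View pics/w2.png

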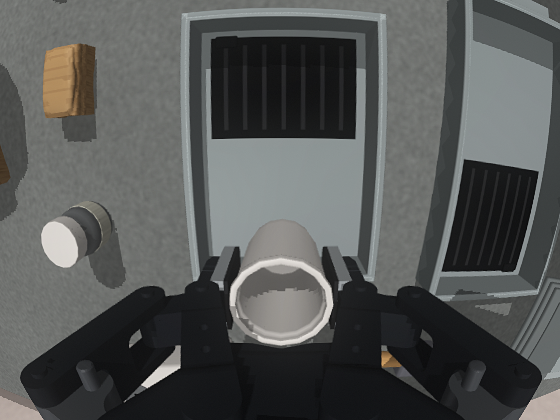

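The cup is held upright at (281,290), over the bare floor of the short tub. The mat is at (284,88). I lower it.

Request:
arm_command(
  increments=[
    [[0.1, 0, -1.5], 0, 2.5],
    [[0.1, 0, -2.0], 0, 2.5],
    [[0, 0, -2.0], 0, 2.5],
    [[0, 0, -2.0], 0, 2.5],
    [[0, 0, -1.5], 0, 2.5],
    [[0, 0, -0.8], 0, 2.5],
    [[0, 0, -0.4], 0, 2.5],
    [[0, 0, 0], 0, 2.5],
  ],
)

```text
t: 8.07
ee_pos: [0.6053, -0.1008, 0.0226]
eef_rot: [0.008, -3.14, -0.001]
contact_force: [-1.0, 0.1, -1.1]
gripper_width: 0.453
grasp_force: 25.2
```

Request:
arm_command(
  increments=[
    [[0, 0, -0.2], 0, 2.5],
    [[0, 0, 0], 0, 2.5],
    [[0, 0, 0], 0, 2.5],
  ],
)

```text
t: 8.32
ee_pos: [0.6065, -0.1021, 0.0223]
eef_rot: [-0.007, 3.14, -0.001]
contact_force: [0.4, 0.4, -0.4]
gripper_width: 0.454
grasp_force: 25.2
```

Request:
arm_command(
  increments=[
    [[0, 0, -0.2], 0, 2.5],
    [[0, 0, 0], 0, 2.5],
    [[0, 0, -0.15], 0, 2.5],
    [[0, 0, 0], 0, 2.5],
    [[0, 0, 0], 0, 2.5],
  ],
)

```text
t: 8.73
ee_pos: [0.6072, -0.1023, 0.0199]
eef_rot: [-0.007, 3.139, -0.001]
contact_force: [-1.7, 0.9, 11.7]
gripper_width: 0.457
grasp_force: 25.2
```

Request:
arm_command(
  increments=[
    [[0, 0, 0.05], 0, 4.4],
    [[0, 0, 0], 0, 4.8],
    [[0, 0, 0], 0, 5.4],
    [[0, 0, 0], 0, 6.0],
    [[0, 0, 0], 0, 6.0],
    [[0, 0, 0], 0, 6.0],
  ],
)

```text
t: 9.23
ee_pos: [0.6056, -0.102, 0.018]
eef_rot: [0.006, -3.141, -0.0]
contact_force: [-0.6, -0.5, 0.5]
gripper_width: 0.704
grasp_force: 0.0
```

Request:
arm_command(
  increments=[
    [[0, 0, 1.0], 0, 6.0],
    [[0, 0, 2.0], 0, 6.0],
    [[0, 0, 3.0], 0, 6.0],
    [[0, 0, 3.5], 0, 7.0],
    [[0, 0, 3.0], 0, 8.54],
    [[-0.5, 1.5, 0], 0.02, 8.54],
    [[-0.5, 2.5, 0], 0.02, 8.54],
    [[-0.5, 2.9, 0], 0.02, 8.54],
  ],
)

```text
t: 9.9
ee_pos: [0.5913, -0.0335, 0.145]
eef_rot: [-0.099, 3.137, -0.002]
contact_force: [0.2, 0.4, -0.5]
gripper_width: 1.003
grasp_force: 0.0
```

```bash
python3 - <<'E'
from fit import *
to(.437,.3196,.16,.294)
for c in('top','scene'):
  manip.snapshot(c)
  for o in manip.outline_of(c,'deep_cup')[:2]: print(c,o['at'],o['score'],fit(cone(.0165,.02,.056),{c:o['pixels']},(.605,-.102,0),.003,0))
E
```

```text
go [-15.43  35.31   1.5 ] 0.231 phi 0.063 pos [ 0.5913 -0.0335  0.145 ] w 1.003 j [-0.26  0.31  1.64 -0.    1.19 -1.89] t 9.9
top [321.3, 162.5] 0.4 [ 0.5894 -0.0831  0.0631  0.1412]
scene [304.7, 276.9] 0.9 [ 0.6052 -0.1033  0.0536  0.9297]
```

Request:
arm_command(
  increments=[
    [[-1.2, 2.72, 0], 0.018, 8.54],
    [[-1.2, 2.72, 0], 0.018, 8.54],
    [[-1.2, 2.72, 0], 0.018, 8.54],
    [[-1.2, 2.72, 0], 0.018, 8.54],
    [[-1.2, 2.72, 0], 0.018, 8.54],
    [[-1.2, 2.72, 0], 0.018, 8.54],
    [[-1.2, 2.72, 0], 0.018, 8.54],
    [[-1.2, 2.72, 0], 0.018, 8.54],
  ],
)

```text
t: 10.77
ee_pos: [0.495, 0.1848, 0.1436]
eef_rot: [-0.325, 3.124, -0.001]
contact_force: [1.3, 0.6, -0.2]
gripper_width: 0.994
grasp_force: 0.0
```

Request:
arm_command(
  increments=[
    [[-1.2, 2.72, 0], 0.018, 8.54],
    [[-1.2, 2.72, 0], 0.018, 8.54],
    [[-1.2, 2.72, 0], 0.018, 8.54],
    [[-1.2, 2.72, 0], 0.018, 8.54],
    [[-1.0, 2.72, 0], 0.015, 8.54],
    [[0, 0, 0], 0, 8.54],
    [[0, 0, 0], 0, 8.54],
  ],
)

```text
t: 11.35
ee_pos: [0.4371, 0.3211, 0.1435]
eef_rot: [-0.465, 3.106, -0.0]
contact_force: [0.4, -0.1, -0.5]
gripper_width: 0.999
grasp_force: 0.0
```

```bash
python3 - <<'E'
from h import *
manip.snapshot('wrist')
to(.437,.3196,.014,.294)
for o in manip.place_of('wrist','dish')[:2]: print(o['at'],o['score'],on('wrist',o['at'],.01))
E
```

```text
go [ -0.04  -0.06 -12.94] -0.002 phi 0.296 pos [0.4374 0.3202 0.1434] w 0.998 j [ 0.41  0.2   1.77 -0.    1.17 -1.45] t 11.4
[279.0, 192.5] 0.56 [0.43443807 0.31629822 0.01      ]
```

Request:
arm_command(
  increments=[
    [[-0.1, -0.1, -2.5], 0, 8.54],
    [[0, 0, -2.5], 0, 8.54],
    [[0, 0, -2.5], 0, 8.54],
    [[0, 0, -2.4], 0, 8.54],
    [[0, 0, -1.6], 0, 8.54],
    [[0, 0, -1.0], 0, 8.54],
    [[0, 0, -0.5], 0, 8.54],
    [[0, 0, 0], 0, 8.54],
  ],
)

```text
t: 12.12
ee_pos: [0.436, 0.3186, 0.0126]
eef_rot: [0.459, -3.106, 0.001]
contact_force: [-0.6, 0.4, 0.2]
gripper_width: 0.996
grasp_force: 0.0
```

Request:
arm_command(
  increments=[
    [[0, 0, 0], 0, 7.0],
    [[0, 0, 0], 0, 6.6],
    [[0, 0, 0], 0, 6.2],
    [[0, 0, 0], 0, 5.8],
    [[0, 0, 0], 0, 5.0],
    [[0, 0, 0], 0, 5.0],
    [[0, 0, 0], 0, 5.0],
    [[0, 0, 0], 0, 5.0],
  ],
)

```text
t: 12.78
ee_pos: [0.4368, 0.32, 0.015]
eef_rot: [-0.462, 3.105, 0.0]
contact_force: [-1.2, -2.5, 6.6]
gripper_width: 0.691
grasp_force: 25.3
```

Request:
arm_command(
  increments=[
    [[0, 0, 0], 0, 5.0],
    [[0, 0, 1.0], 0, 5.0],
    [[0, 0, 2.0], 0, 5.0],
    [[0, 0, 2.5], 0, 5.0],
    [[0, 0, 2.5], 0, 5.0],
    [[0, 0, 2.0], 0, 5.0],
    [[0, 0, 0], 0, 5.0],
  ],
)

```text
t: 13.37
ee_pos: [0.4389, 0.3212, 0.1191]
eef_rot: [-0.461, 3.099, 0.004]
contact_force: [1.5, 0.4, -0.3]
gripper_width: 0.684
grasp_force: 27.0
```

```bash
python3 - <<'E'
from h import *
cv2.imwrite('pics/w3.png',manip.snapshot('wrist'))
T=R.from_euler('z',-.066).as_matrix()
g=lambda x,y:np.array([.556,.1075,0])+T@[x,y,0]
print('dish',g(-.092,0),'gauge',g(-.029,0),'hide',g(.068,0))
p=g(-.092,0); to(p[0],p[1],.1,-.066)
E
```

```text
dish [0.4642003  0.11356759 0.        ] gauge [0.52706314 0.10941261 0.        ] hide [0.62385195 0.10301526 0.        ]
go [  2.64 -20.71  -1.68] -0.361 phi 0.295 pos [0.4378 0.3207 0.1168] w 0.689 j [ 0.41  0.24  1.79  0.    1.11 -1.45] t 13.4167
```

View pics/w3.png

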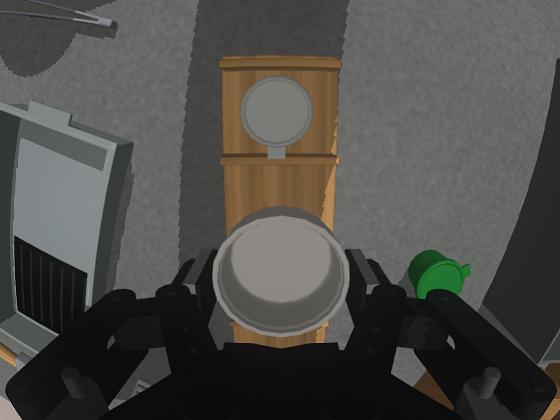

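The dish is held level at (280,275), and the lidded cup at (277,112) has not moved. I carry the dish to the long tub.

Request:
arm_command(
  increments=[
    [[0.2, -1.5, 0], -0.045, 5.0],
    [[0.3, -2.6, 0], -0.045, 5.0],
    [[0.4, -3.1, 0], -0.045, 5.0],
    [[0.4, -3.1, 0], -0.045, 5.0],
    [[0.4, -3.1, 0], -0.045, 5.0],
    [[0.4, -3.1, 0], -0.045, 5.0],
    [[0.3, -2.6, 0], -0.045, 5.0],
    [[0.2, -1.6, 0], -0.046, 5.0],
  ],
)

```text
t: 14.08
ee_pos: [0.4612, 0.1103, 0.1125]
eef_rot: [-0.109, -3.138, 0.001]
contact_force: [-0.1, -0.4, -0.1]
gripper_width: 0.685
grasp_force: 27.0
```

Request:
arm_command(
  increments=[
    [[0, 0, -1.5], 0, 5.0],
    [[0, 0, -2.5], 0, 5.0],
    [[0, 0, -2.5], 0, 5.0],
    [[0, 0, -1.8], 0, 5.0],
    [[0, 0, -1.0], 0, 5.0],
    [[0, 0, -0.5], 0, 5.0],
    [[0, 0, 0], 0, 5.0],
    [[0, 0, 0], 0, 5.0],
  ],
)

```text
t: 14.75
ee_pos: [0.4622, 0.1127, 0.0157]
eef_rot: [0.103, 3.139, -0.0]
contact_force: [-0.1, -0.4, -0.6]
gripper_width: 0.689
grasp_force: 27.0
```

```bash
python3 - <<'E'
from h import *
to(.4642,.1136,.008,-.066)
E
```

```text
go [ 0.2   0.09 -0.77] -0.0 phi -0.066 pos [0.4622 0.1127 0.0157] w 0.689 j [-0.01  0.29  1.99 -0.    0.86 -1.52] t 14.75
```

Request:
arm_command(
  increments=[
    [[0.1, 0.1, -0.3], 0, 5.0],
    [[0, 0, -0.2], 0, 5.0],
    [[0, 0, 0], 0, 5.0],
    [[0, 0, -0.15], 0, 5.0],
    [[0, 0, 0], 0, 5.0],
    [[0, 0, 0], 0, 5.0],
  ],
)

```text
t: 15.25
ee_pos: [0.4629, 0.1136, 0.0089]
eef_rot: [0.103, 3.14, -0.0]
contact_force: [0.3, -0.1, 0.0]
gripper_width: 0.688
grasp_force: 27.0
```

Request:
arm_command(
  increments=[
    [[0, 0, -0.15], 0, 5.0],
    [[0, 0, 0], 0, 5.0],
    [[0, 0, 0], 0, 5.0],
  ],
)

```text
t: 15.5
ee_pos: [0.4631, 0.1136, 0.008]
eef_rot: [0.103, 3.14, -0.0]
contact_force: [-3.6, 0.2, 8.4]
gripper_width: 0.687
grasp_force: 27.5
```

Request:
arm_command(
  increments=[
    [[0, 0, 0.05], 0, 6.3],
    [[0, 0, 0], 0, 6.8],
    [[0, 0, 0], 0, 7.4],
    [[0, 0, 0], 0, 7.4],
    [[0, 0, 0], 0, 7.4],
  ],
)

```text
t: 15.92
ee_pos: [0.4628, 0.1136, 0.0077]
eef_rot: [-0.103, -3.14, 0.0]
contact_force: [-0.2, 0.6, 0.4]
gripper_width: 0.868
grasp_force: 0.0
```

Request:
arm_command(
  increments=[
    [[0, 0, 1.0], 0, 7.4],
    [[0, 0, 2.0], 0, 7.4],
    [[0, 0, 3.0], 0, 7.4],
    [[0, 0, 3.5], 0, 8.54],
    [[0, 0, 3.5], 0, 8.54],
    [[0.2, -1.5, 2.0], 0.02, 8.54],
    [[0.4, -2.8, 0], 0.02, 8.54],
    [[0.4, -2.8, 0], 0.02, 8.54],
  ],
)

```text
t: 16.58
ee_pos: [0.4742, 0.0423, 0.1608]
eef_rot: [0.004, 3.136, -0.001]
contact_force: [-0.5, -0.2, -0.9]
gripper_width: 0.999
grasp_force: 0.0
```

Request:
arm_command(
  increments=[
    [[0.4, -2.8, 0], 0.02, 8.54],
    [[0.4, -2.8, 0], 0.02, 8.54],
    [[0.4, -2.8, 0], 0.02, 8.54],
    [[0.4, -2.8, 0], 0.02, 8.54],
    [[0.4, -2.8, 0], 0.02, 8.54],
    [[0.4, -2.8, 0], 0.02, 8.54],
    [[0.4, -2.8, 0], 0.02, 8.54],
    [[0.4, -2.8, 0], 0.02, 8.54],
  ],
)

```text
t: 17.25
ee_pos: [0.5048, -0.1828, 0.1586]
eef_rot: [-0.243, 3.132, -0.0]
contact_force: [0.9, -0.2, 0.0]
gripper_width: 1.001
grasp_force: 0.0
```

Request:
arm_command(
  increments=[
    [[0.4, -2.8, 0], 0.02, 8.54],
    [[0.4, -2.8, 0], 0.02, 8.54],
    [[0.4, -2.8, 0], 0.02, 8.54],
    [[0.4, -2.8, 0], 0.02, 8.54],
    [[0.4, -2.8, 0], 0.02, 8.54],
    [[0.4, -2.8, 0], 0.02, 8.54],
    [[0.4, -2.8, 0], 0.02, 8.54],
    [[0, 0, 0], 0, 8.54],
  ],
)

```text
t: 17.92
ee_pos: [0.5326, -0.3826, 0.1587]
eef_rot: [-0.456, 3.108, -0.005]
contact_force: [-0.7, -0.3, 0.2]
gripper_width: 1.0
grasp_force: 0.0
```

```bash
python3 - <<'E'
from fit import *
cv2.imwrite('pics/w4.png',manip.snapshot('wrist'))
to(.541,-.440,.01,.33)
for n in('hide_large','hide_small'):
  for o in manip.outline_of('wrist',n)[:2]:
    m=o['pixels'].astype(np.uint8); r=cv2.minAreaRect(cv2.findNonZero(m))
    Q=np.array([on('wrist',p,.03)[:2] for p in cv2.boxPoints(r)]); e=[Q[1]-Q[0],Q[2]-Q[1]]; e=max(e,key=np.linalg.norm)
    print(n,o['score'],o['at'],on('wrist',o['at'],.025),'yaw',np.arctan(e[1]/e[0]),np.round(Q,3).tolist())
  for o in manip.place_of('wrist',n)[:2]: print(n,o['at'],o['score'],on('wrist',o['at'],0))
for c in('top','scene'):
  manip.snapshot(c)
  for o in manip.outline_of(c,'dish')[:1]: print(c,o['at'],o['score'],fit(cone(.0265,.03,.026),{c:o['pixels']},(.464,.113,0),.003,0))
E
```

```text
go [  0.85  -6.   -14.82] 0.039 phi 0.291 pos [ 0.5325 -0.38    0.1582] w 1.0 j [-0.8   0.42  1.46 -0.    1.26 -2.66] t 17.9667
hide_large 0.62 [215.4, 185.8] [ 0.53922402 -0.43669765  0.025     ] yaw 0.34492512829698757 [[0.503, -0.483], [0.482, -0.422], [0.579, -0.387], [0.605, -0.452]]
hide_large [220.9, 179.2] 0.79 [ 0.53799969 -0.43533453  0.        ]
hide_small 0.88 [506.8, 83.1] [ 0.35429895 -0.19663944  0.025     ] yaw -1.3730518571112986 [[0.384, -0.242], [0.339, -0.236], [0.321, -0.148], [0.373, -0.158]]
hide_small 0.71 [384.4, 180.1] [ 0.49071249 -0.29313069  0.025     ] yaw -0.02209807616660746 [[0.52, -0.319], [0.458, -0.318], [0.457, -0.27], [0.522, -0.27]]
hide_small [378.7, 176.4] 0.67 [ 4.91287686e-01 -2.90382453e-01 -5.55111512e-17]
top [237.3, 220.0] 0.6 [0.4631 0.1127 0.0726 0.9646]
scene [299.5, 185.7] 0.84 [0.4613 0.1114 0.0877 0.9536]
```

View pics/w4.png

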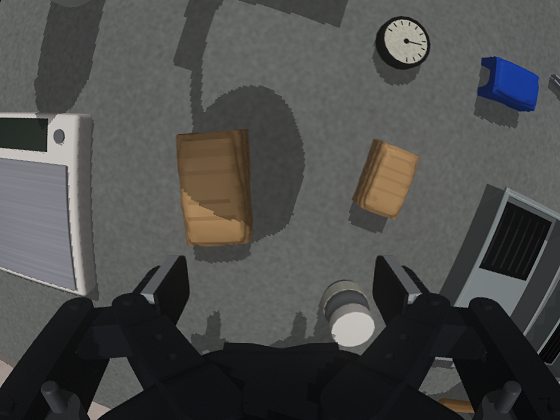

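The hide lies at (213,188) with its long side nearly along the tool axis; the small hide is at (387,178) and the gauge at (404,43). The dish reads upright in the long tub. I grip the large hide.

Request:
arm_command(
  increments=[
    [[0.25, -1.5, 0], 0.015, 8.54],
    [[0.25, -2.5, 0], 0.015, 8.54],
    [[0.15, -1.75, 0], 0.014, 8.54],
    [[0, 0, 0], 0, 8.54],
    [[0, 0, -2.0], 0, 8.54],
    [[0, 0, -3.0], 0, 8.54],
    [[0, 0, -2.5], 0, 8.54],
  ],
)

```text
t: 18.95
ee_pos: [0.5396, -0.4342, 0.0823]
eef_rot: [-0.529, 3.096, -0.001]
contact_force: [-0.3, 0.5, -1.1]
gripper_width: 1.001
grasp_force: 0.0
```

Request:
arm_command(
  increments=[
    [[0, 0, -2.5], 0, 8.54],
    [[0, 0, -2.0], 0, 8.54],
    [[0, 0, -1.5], 0, 8.54],
    [[0, 0, -0.9], 0, 8.54],
    [[0, 0, -0.4], 0, 8.54],
    [[0, 0, 0], 0, 8.54],
  ],
)

```text
t: 19.45
ee_pos: [0.5393, -0.4345, 0.0094]
eef_rot: [0.529, -3.096, -0.001]
contact_force: [0.5, -0.5, -0.2]
gripper_width: 0.998
grasp_force: 0.0
```

Request:
arm_command(
  increments=[
    [[0, 0, 0], 0, 7.0],
    [[0, 0, 0], 0, 6.4],
    [[0, 0, 0], 0, 5.9],
    [[0, 0, 0], 0, 5.0],
    [[0, 0, 0], 0, 5.0],
    [[0, 0, 0], 0, 5.0],
    [[0, 0, 0], 0, 5.0],
    [[0, 0, 0], 0, 5.0],
  ],
  force=45,
)

```text
t: 20.12
ee_pos: [0.5406, -0.4365, 0.0122]
eef_rot: [-0.528, 3.095, -0.006]
contact_force: [1.2, -1.0, 6.8]
gripper_width: 0.69
grasp_force: 49.3
```

Request:
arm_command(
  increments=[
    [[0, 0, 0], 0, 5.0],
    [[0, 0, 0.8], 0, 5.0],
    [[0, 0, 1.6], 0, 5.0],
    [[0, 0, 2.4], 0, 5.0],
    [[0, 0, 2.8], 0, 5.0],
    [[0, 0, 2.4], 0, 5.0],
    [[0, 0, 1.0], 0, 5.0],
    [[0, 0, 0], 0, 5.0],
  ],
)

```text
t: 20.78
ee_pos: [0.5409, -0.4364, 0.1243]
eef_rot: [-0.528, 3.093, -0.009]
contact_force: [0.7, -0.7, -1.1]
gripper_width: 0.69
grasp_force: 49.3
```

```bash
python3 - <<'E'
from h import *
cv2.imwrite('pics/w5.png',manip.snapshot('wrist'))
to(.6239,.1030,.013,-.066)
E
```

```text
go [  8.4   53.84 -10.86] -0.404 phi 0.338 pos [ 0.5399 -0.4354  0.1216] w 0.691 j [-0.85  0.54  1.37  0.    1.23 -2.76] t 20.8333
```

View pics/w5.png

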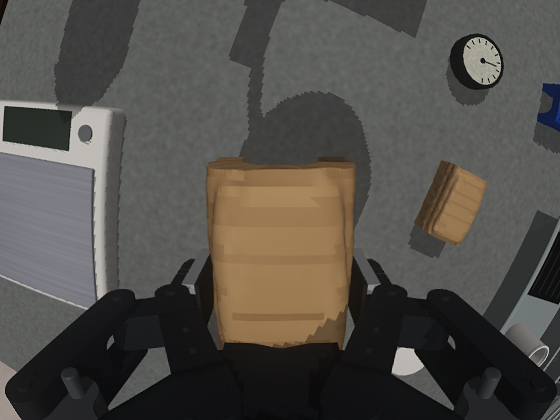

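Request:
arm_command(
  increments=[
    [[0.1, 1.0, 0], -0.01, 5.0],
    [[0.3, 2.0, 0], -0.02, 5.0],
    [[0.42, 2.7, 0], -0.02, 5.0],
    [[0.42, 2.7, 0], -0.02, 5.0],
    [[0.42, 2.7, 0], -0.02, 5.0],
    [[0.42, 2.7, 0], -0.02, 5.0],
    [[0.42, 2.7, 0], -0.02, 5.0],
    [[0.42, 2.7, 0], -0.02, 5.0],
  ],
)

```text
t: 21.5
ee_pos: [0.5669, -0.2398, 0.117]
eef_rot: [0.293, -3.124, -0.005]
contact_force: [0.7, -0.1, -1.2]
gripper_width: 0.697
grasp_force: 49.2
```

Request:
arm_command(
  increments=[
    [[0.42, 2.7, 0], -0.02, 5.0],
    [[0.42, 2.7, 0], -0.02, 5.0],
    [[0.42, 2.7, 0], -0.02, 5.0],
    [[0.42, 2.7, 0], -0.02, 5.0],
    [[0.42, 2.7, 0], -0.02, 5.0],
    [[0.42, 2.7, 0], -0.02, 5.0],
    [[0.42, 2.7, 0], -0.02, 5.0],
    [[0.42, 2.7, 0], -0.02, 5.0],
  ],
)

```text
t: 22.17
ee_pos: [0.6, -0.0244, 0.1171]
eef_rot: [0.042, -3.137, -0.002]
contact_force: [0.9, 0.1, -1.9]
gripper_width: 0.696
grasp_force: 49.2
```

Request:
arm_command(
  increments=[
    [[0.42, 2.7, 0], -0.02, 5.0],
    [[0.42, 2.7, 0], -0.02, 5.0],
    [[0.42, 2.7, 0], -0.02, 5.0],
    [[0.42, 2.7, 0], -0.02, 5.0],
    [[0.3, 1.6, 0], -0.01, 5.0],
    [[0.1, 0.6, 0], 0, 5.0],
    [[0, 0, 0], 0, 5.0],
    [[0, 0, 0], 0, 5.0],
  ],
)

```text
t: 22.83
ee_pos: [0.6217, 0.1029, 0.1183]
eef_rot: [-0.096, -3.137, 0.001]
contact_force: [0.3, 0.4, -1.5]
gripper_width: 0.694
grasp_force: 49.2
```

```bash
python3 - <<'E'
from h import *
to(.6239,.1030,.013,-.066)
E
```

```text
go [ 2.200e-01  1.000e-02 -1.053e+01] -0.005 phi -0.061 pos [0.6217 0.1029 0.1183] w 0.694 j [-0.02  0.42  1.55 -0.    1.18 -1.53] t 22.8333
```

Request:
arm_command(
  increments=[
    [[0.1, 0, -1.5], 0, 5.0],
    [[0.1, 0, -2.5], 0, 5.0],
    [[0, 0, -2.5], 0, 5.0],
    [[0, 0, -1.7], 0, 5.0],
    [[0, 0, -1.0], 0, 5.0],
    [[0, 0, -0.5], 0, 5.0],
    [[0, 0, 0], 0, 5.0],
    [[0, 0, 0], 0, 5.0],
  ],
)

```text
t: 23.5
ee_pos: [0.6256, 0.1025, 0.0235]
eef_rot: [0.098, 3.139, -0.0]
contact_force: [0.4, -0.1, -2.1]
gripper_width: 0.695
grasp_force: 49.2
```

Request:
arm_command(
  increments=[
    [[0, 0, -0.2], 0, 5.0],
    [[0, 0, 0], 0, 5.0],
    [[0, 0, -0.15], 0, 5.0],
    [[0, 0, 0], 0, 5.0],
    [[0, 0, 0], 0, 5.0],
  ],
)

```text
t: 23.92
ee_pos: [0.6251, 0.1032, 0.0196]
eef_rot: [0.097, 3.14, -0.0]
contact_force: [0.3, 0.6, -1.9]
gripper_width: 0.695
grasp_force: 49.2
```

Request:
arm_command(
  increments=[
    [[0, 0, -0.25], 0, 5.0],
    [[0, 0, 0], 0, 5.0],
    [[0, 0, -0.15], 0, 5.0],
    [[0, 0, 0], 0, 5.0],
    [[0, 0, 0], 0, 5.0],
  ],
)

```text
t: 24.33
ee_pos: [0.625, 0.1032, 0.0153]
eef_rot: [0.097, 3.14, 0.0]
contact_force: [0.6, 0.8, -0.8]
gripper_width: 0.694
grasp_force: 49.3
```

Request:
arm_command(
  increments=[
    [[0, 0, -0.12], 0, 5.0],
    [[0, 0, 0], 0, 5.0],
    [[0, 0, 0], 0, 5.0],
  ],
)

```text
t: 24.58
ee_pos: [0.6251, 0.1032, 0.0153]
eef_rot: [0.097, 3.14, -0.0]
contact_force: [-4.3, -0.0, 7.8]
gripper_width: 0.693
grasp_force: 50.4
```

Request:
arm_command(
  increments=[
    [[0, 0, 0.05], 0, 6.3],
    [[0, 0, 0], 0, 6.8],
    [[0, 0, 0], 0, 7.4],
    [[0, 0, 0], 0, 7.4],
    [[0, 0, 0], 0, 7.4],
  ],
)

```text
t: 25.0
ee_pos: [0.6249, 0.1031, 0.0144]
eef_rot: [-0.097, -3.14, -0.0]
contact_force: [0.7, 0.0, 0.3]
gripper_width: 0.866
grasp_force: 0.0
```

Request:
arm_command(
  increments=[
    [[0, 0, 1.0], 0, 7.4],
    [[0, 0, 2.0], 0, 7.4],
    [[0, 0, 3.0], 0, 7.4],
    [[0, 0, 3.5], 0, 8.54],
    [[0, 0, 3.5], 0, 8.54],
    [[-0.5, -1.5, 1.0], 0, 8.54],
    [[-1.0, -2.8, 0], 0, 8.54],
    [[-1.0, -2.8, 0], 0, 8.54],
  ],
)

```text
t: 25.67
ee_pos: [0.6009, 0.032, 0.1573]
eef_rot: [0.093, 3.136, -0.001]
contact_force: [0.4, -0.6, -0.8]
gripper_width: 1.001
grasp_force: 0.0
```

Request:
arm_command(
  increments=[
    [[-1.0, -2.8, 0], 0.01, 8.54],
    [[-1.0, -2.8, 0], 0.01, 8.54],
    [[-1.0, -2.8, 0], 0.01, 8.54],
    [[-1.0, -2.8, 0], 0.01, 8.54],
    [[-1.0, -2.8, 0], 0.01, 8.54],
    [[-1.0, -2.8, 0], 0, 8.54],
    [[-1.0, -2.8, 0], 0, 8.54],
    [[-1.0, -2.8, 0], 0, 8.54],
  ],
)

```text
t: 26.33
ee_pos: [0.5194, -0.1932, 0.1555]
eef_rot: [0.018, 3.141, -0.001]
contact_force: [0.1, -0.3, -0.8]
gripper_width: 0.999
grasp_force: 0.0
```

Request:
arm_command(
  increments=[
    [[-1.0, -2.8, 0], 0, 8.54],
    [[-1.0, -2.8, 0], 0, 8.54],
    [[-1.0, -2.8, 0], 0, 8.54],
    [[-0.0, -1.0, 0], 0, 8.54],
    [[0, 0, 0], 0, 8.54],
    [[0, 0, 0], 0, 8.54],
  ],
)

```text
t: 26.83
ee_pos: [0.4901, -0.2858, 0.1549]
eef_rot: [0.02, 3.141, 0.001]
contact_force: [0.1, 0.8, -0.3]
gripper_width: 0.997
grasp_force: 0.0
```

```bash
python3 - <<'E'
from fit import *
cv2.imwrite('pics/w6.png',manip.snapshot('wrist'))
to(.490,-.293,.007,-.02)
for n in('hide_small','gauge'):
  for o in manip.outline_of('wrist',n)[:2]:
    m=o['pixels'].astype(np.uint8); r=cv2.minAreaRect(cv2.findNonZero(m))
    Q=np.array([on('wrist',p,.02)[:2] for p in cv2.boxPoints(r)]); e=[Q[1]-Q[0],Q[2]-Q[1]]; e=max(e,key=np.linalg.norm)
    print(n,o['score'],o['at'],on('wrist',o['at'],.017),'yaw',np.arctan(e[1]/e[0]),np.round(Q,3).tolist())
  for o in manip.place_of('wrist',n)[:2]: print(n,o['at'],o['score'],on('wrist',o['at'],0))
for c in('top','scene'):
  manip.snapshot(c)
  for o in manip.outline_of(c,'hide_large')[:1]: print(c,o['at'],o['score'],fit(box(.1,.06,.046),{c:o['pixels']},(.624,.103,-.066),.003,1))
E
```

```text
go [ -0.02  -0.8  -14.77] -0.008 phi -0.012 pos [ 0.4902 -0.285   0.1547] w 1.003 j [-0.74  0.24  1.7   0.    1.2  -2.3 ] t 26.8833
hide_small 0.88 [271.2, 194.6] [ 0.48927654 -0.29370322  0.017     ] yaw -0.0003244550783714507 [[0.458, -0.315], [0.458, -0.273], [0.525, -0.273], [0.524, -0.317]]
hide_small 0.62 [384.0, 39.6] [ 0.3490936  -0.19288257  0.017     ] yaw -1.4005611306465786 [[0.334, -0.229], [0.321, -0.156], [0.368, -0.155], [0.378, -0.228]]
hide_small [380.2, 44.3] 0.79 [ 0.34975107 -0.1912092   0.        ]
hide_small [271.5, 193.4] 0.75 [ 0.49225644 -0.29382023  0.        ]
gauge 0.96 [242.1, 51.7] [ 0.36327448 -0.31671759  0.017     ] yaw -0.009220490892348023 [[0.337, -0.341], [0.34, -0.292], [0.39, -0.292], [0.388, -0.341]]
gauge [243.1, 53.3] 0.83 [ 0.36124523 -0.31794726  0.        ]
top [243.3, 151.7] 0.89 [ 0.6265  0.1017 -0.0304  0.8742]
scene [353.0, 216.8] 0.85 [ 0.6212  0.1003 -0.0069  0.8869]
```

View pics/w6.png

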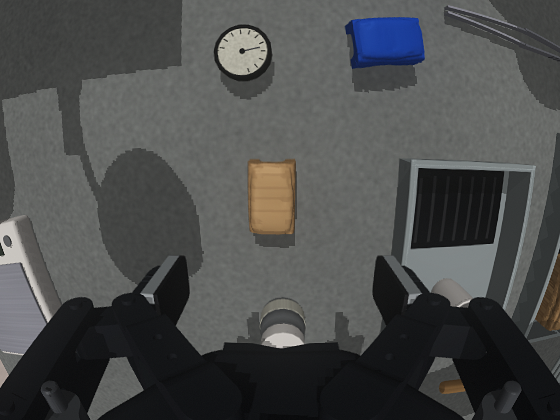

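The large hide sits on its mat. The small hide (sandstone) is at (272,197), and the blue one at (386,42) is left alone. The gauge is at (243,52). I grip the small hide.

Request:
arm_command(
  increments=[
    [[0, -0.85, -1.5], 0, 8.54],
    [[0, 0, -3.0], 0, 8.54],
    [[0, 0, -3.0], 0, 8.54],
    [[0, 0, -2.5], 0, 8.54],
    [[0, 0, -2.2], 0, 8.54],
    [[0, 0, -1.5], 0, 8.54],
    [[0, 0, -0.8], 0, 8.54],
    [[0, 0, -0.3], 0, 8.54],
  ],
)

```text
t: 27.95
ee_pos: [0.4892, -0.2935, 0.0051]
eef_rot: [-0.018, -3.14, -0.003]
contact_force: [-0.2, -0.2, -0.5]
gripper_width: 0.997
grasp_force: 0.0
```

Request:
arm_command(
  increments=[
    [[0, 0, 0], 0, 6.5],
    [[0, 0, 0], 0, 5.5],
    [[0, 0, 0], 0, 4.8],
    [[0, 0, 0], 0, 4.2],
    [[0, 0, 0], 0, 3.2],
    [[0, 0, 0], 0, 3.2],
    [[0, 0, 0], 0, 3.2],
    [[0, 0, 0], 0, 3.2],
  ],
  force=35,
)

```text
t: 28.62
ee_pos: [0.4908, -0.2951, 0.008]
eef_rot: [0.018, 3.14, -0.002]
contact_force: [-1.0, 1.0, 5.9]
gripper_width: 0.484
grasp_force: 36.9
```

Request:
arm_command(
  increments=[
    [[0, 0, 0], 0, 3.2],
    [[0, 0, 0], 0, 3.2],
    [[0, 0, 0.8], 0, 3.2],
    [[0, 0, 1.6], 0, 3.2],
    [[0, 0, 2.4], 0, 3.2],
    [[0, 0, 2.8], 0, 3.2],
    [[0, 0, 2.4], 0, 3.2],
    [[0, 0, 0], 0, 3.2],
  ],
)

```text
t: 29.28
ee_pos: [0.4926, -0.2967, 0.1126]
eef_rot: [0.018, 3.135, -0.01]
contact_force: [1.1, -2.2, -0.5]
gripper_width: 0.484
grasp_force: 36.1
```

```bash
python3 - <<'E'
from h import *
to(.511,-.102,.01,.005)
E
```

```text
go [  1.84  19.47 -10.26] 0.017 phi -0.012 pos [ 0.4926 -0.2967  0.1126] w 0.484 j [-0.75  0.31  1.71 -0.    1.11 -2.31] t 29.2833
```

Request:
arm_command(
  increments=[
    [[0.2, 1.5, 0], 0.002, 3.2],
    [[0.25, 2.7, 0], 0.003, 3.2],
    [[0.25, 2.7, 0], 0.003, 3.2],
    [[0.25, 2.7, 0], 0.003, 3.2],
    [[0.25, 2.7, 0], 0.002, 3.2],
    [[0.25, 2.7, 0], 0.002, 3.2],
    [[0.25, 2.8, 0], 0.002, 3.2],
    [[0.2, 1.5, 0], 0, 3.2],
  ],
)

```text
t: 29.95
ee_pos: [0.5072, -0.0974, 0.1051]
eef_rot: [0.011, -3.138, -0.004]
contact_force: [0.0, 0.1, -1.0]
gripper_width: 0.484
grasp_force: 36.1
```

Request:
arm_command(
  increments=[
    [[0, 0, 0], 0, 3.2],
    [[0, 0, -1.5], 0, 3.2],
    [[0, 0, -2.5], 0, 3.2],
    [[0, 0, -2.5], 0, 3.2],
    [[0, 0, -1.5], 0, 3.2],
    [[0, 0, -0.8], 0, 3.2],
    [[0, 0, 0], 0, 3.2],
    [[0, 0, 0], 0, 3.2],
  ],
)

```text
t: 30.62
ee_pos: [0.5086, -0.1015, 0.0184]
eef_rot: [0.008, -3.141, -0.001]
contact_force: [0.0, 0.1, -0.6]
gripper_width: 0.486
grasp_force: 36.0
```

```bash
python3 - <<'E'
from h import *
to(.511,-.102,.01,.005)
E
```

```text
go [ 0.24 -0.05 -0.84] -0.0 phi 0.005 pos [ 0.5086 -0.1015  0.0184] w 0.486 j [-0.43  0.36  1.88 -0.    0.9  -2.  ] t 30.6167
```

Request:
arm_command(
  increments=[
    [[0.1, 0, -0.3], 0, 3.2],
    [[0.1, 0, 0], 0, 3.2],
    [[0, 0, -0.2], 0, 3.2],
    [[0, 0, 0], 0, 3.2],
    [[0, 0, -0.1], 0, 3.2],
    [[0, 0, 0], 0, 3.2],
    [[0, 0, 0], 0, 3.2],
  ],
)

```text
t: 31.2
ee_pos: [0.5109, -0.1014, 0.0127]
eef_rot: [-0.008, 3.142, -0.0]
contact_force: [0.3, 0.4, -0.6]
gripper_width: 0.487
grasp_force: 36.0
```

Request:
arm_command(
  increments=[
    [[0, 0, -0.15], 0, 3.2],
    [[0, 0, 0], 0, 3.2],
    [[0, 0, 0], 0, 3.2],
  ],
)

```text
t: 31.45
ee_pos: [0.511, -0.1014, 0.0111]
eef_rot: [-0.008, 3.142, -0.0]
contact_force: [-0.3, 0.9, -1.5]
gripper_width: 0.484
grasp_force: 36.1
```

Request:
arm_command(
  increments=[
    [[0, 0, -0.12], 0, 3.2],
    [[0, 0, 0], 0, 3.2],
    [[0, 0, 0], 0, 3.2],
  ],
)

```text
t: 31.7
ee_pos: [0.511, -0.1014, 0.011]
eef_rot: [0.009, -3.141, 0.0]
contact_force: [-5.7, 1.5, 10.8]
gripper_width: 0.483
grasp_force: 37.6
```

Request:
arm_command(
  increments=[
    [[0, 0, 0.05], 0, 4.6],
    [[0, 0, 0], 0, 5.2],
    [[0, 0, 0], 0, 6.0],
    [[0, 0, 0], 0, 6.2],
    [[0, 0, 0], 0, 6.2],
  ],
)

```text
t: 32.12
ee_pos: [0.5108, -0.1014, 0.0102]
eef_rot: [0.008, -3.141, -0.0]
contact_force: [-1.8, 0.2, 0.6]
gripper_width: 0.725
grasp_force: 0.0
```

Request:
arm_command(
  increments=[
    [[0, 0, 1.0], 0, 6.2],
    [[0, 0, 2.0], 0, 6.2],
    [[0, 0, 3.0], 0, 6.2],
    [[0, 0, 3.5], 0, 8.54],
    [[0, 0, 3.0], 0, 8.54],
    [[-1.0, -1.5, 0.5], 0, 8.54],
    [[-1.6, -2.4, 0], 0, 8.54],
    [[-1.6, -2.4, 0], 0, 8.54],
  ],
)

```text
t: 32.78
ee_pos: [0.4693, -0.1649, 0.1424]
eef_rot: [-0.012, 3.139, -0.003]
contact_force: [0.6, -0.6, 0.3]
gripper_width: 1.0
grasp_force: 0.0
```

Request:
arm_command(
  increments=[
    [[-1.6, -2.4, 0], 0, 8.54],
    [[-1.6, -2.4, 0], 0, 8.54],
    [[-1.6, -2.4, 0], 0, 8.54],
    [[-1.6, -2.4, 0], 0, 8.54],
    [[-1.6, -2.4, 0], 0, 8.54],
    [[-1.6, -2.4, 0], 0, 8.54],
    [[-1.0, -0.9, 0], 0, 8.54],
    [[0, 0, 0], 0, 8.54],
  ],
)

```text
t: 33.45
ee_pos: [0.3614, -0.3196, 0.1412]
eef_rot: [0.003, -3.142, 0.002]
contact_force: [-0.3, -0.5, -0.2]
gripper_width: 0.995
grasp_force: 0.0
```

```bash
python3 - <<'E'
from fit import *
manip.snapshot('wrist')
to(.3625,-.3175,.003,-.066)
for o in manip.outline_of('wrist','gauge')[:1]: print(o['score'],o['at'],on('wrist',o['at'],.02))
for c in('top','scene'):
  manip.snapshot(c)
  for o in manip.outline_of(c,'hide_small')[:2]: print(c,o['at'],o['score'],fit(box(.064,.042,.031),{c:o['pixels']},(.511,-.102,0),.003,1))
E
```

```text
go [  0.03   0.09 -13.8 ] -0.068 phi 0.002 pos [ 0.3622 -0.3184  0.141 ] w 1.001 j [-0.97  0.08  1.92  0.    1.14 -2.54] t 33.5
0.83 [285.8, 199.4] [ 0.36204663 -0.31407479  0.02      ]
top [324.7, 202.5] 0.93 [ 0.5122 -0.1022  0.0226  0.9275]
top [362.7, 269.1] 0.81 [ 0.511 -0.102  0.    -0.   ]
scene [269.1, 255.3] 0.93 [ 0.511  -0.1036 -0.0967  0.8089]
scene [193.0, 251.4] 0.68 [ 0.511 -0.102  0.    -0.   ]
```

Request:
arm_command(
  increments=[
    [[0, 0.15, -1.5], 0, 8.54],
    [[0, 0, -3.0], 0, 8.54],
    [[0, 0, -3.0], 0, 8.54],
    [[0, 0, -2.3], 0, 8.54],
    [[0, 0, -1.8], 0, 8.54],
    [[0, 0, -1.2], 0, 8.54],
    [[0, 0, -0.6], 0, 8.54],
    [[0, 0, -0.3], 0, 8.54],
  ],
)

```text
t: 34.42
ee_pos: [0.363, -0.3148, 0.0025]
eef_rot: [0.01, -3.141, -0.002]
contact_force: [1.0, -1.0, 0.5]
gripper_width: 1.0
grasp_force: 0.0
```

Request:
arm_command(
  increments=[
    [[0, 0, 0], 0, 7.0],
    [[0, 0, 0], 0, 6.2],
    [[0, 0, 0], 0, 5.6],
    [[0, 0, 0], 0, 5.0],
    [[0, 0, 0], 0, 4.0],
    [[0, 0, 0], 0, 4.0],
    [[0, 0, 0], 0, 4.0],
    [[0, 0, 0], 0, 4.0],
  ],
)

```text
t: 35.08
ee_pos: [0.3635, -0.3166, 0.0047]
eef_rot: [-0.008, 3.14, -0.002]
contact_force: [-1.4, 2.6, 6.9]
gripper_width: 0.565
grasp_force: 35.0
```

Request:
arm_command(
  increments=[
    [[0, 0, 0], 0, 4.0],
    [[0, 0, 0], 0, 4.0],
    [[0, 0, 0.8], 0, 4.0],
    [[0, 0, 1.6], 0, 4.0],
    [[0, 0, 2.4], 0, 4.0],
    [[0, 0, 2.8], 0, 4.0],
    [[0, 0, 2.4], 0, 4.0],
    [[0, 0, 0], 0, 4.0],
  ],
)

```text
t: 35.75
ee_pos: [0.3652, -0.3189, 0.109]
eef_rot: [-0.008, 3.136, -0.012]
contact_force: [0.2, 0.0, -0.3]
gripper_width: 0.567
grasp_force: 36.4
```

```bash
python3 - <<'E'
from h import *
cv2.imwrite('pics/w7.png',manip.snapshot('wrist'))
to(.5271,.1094,.006,-.066)
E
```

```text
go [ 16.27  42.74 -10.08] -0.071 phi 0.005 pos [ 0.3644 -0.318   0.1068] w 0.563 j [-0.96  0.13  1.94 -0.    1.06 -2.54] t 35.8
```

View pics/w7.png

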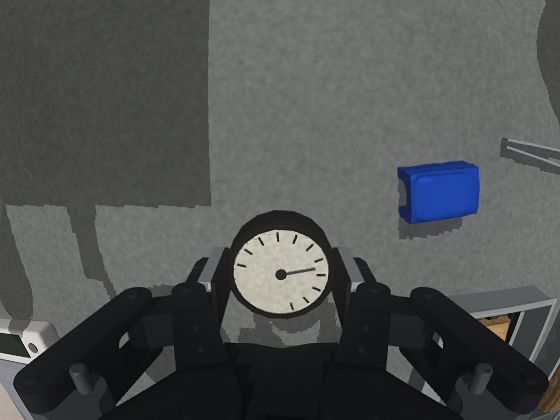

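The gauge is held face up at (281,270). I carry it to the long tub.

Request:
arm_command(
  increments=[
    [[0.5, 1.3, 0], -0.004, 4.0],
    [[1.0, 2.65, 0], -0.004, 4.0],
    [[1.0, 2.65, 0], -0.004, 4.0],
    [[1.0, 2.65, 0], -0.004, 4.0],
    [[1.0, 2.65, 0], -0.004, 4.0],
    [[1.0, 2.65, 0], -0.004, 4.0],
    [[1.0, 2.65, 0], -0.004, 4.0],
    [[1.0, 2.65, 0], -0.004, 4.0],
  ],
)

```text
t: 36.47
ee_pos: [0.4374, -0.1157, 0.1025]
eef_rot: [-0.043, -3.14, -0.001]
contact_force: [-0.4, -0.3, -0.4]
gripper_width: 0.563
grasp_force: 36.4
```

Request:
arm_command(
  increments=[
    [[1.0, 2.65, 0], -0.005, 4.0],
    [[1.0, 2.65, 0], -0.005, 4.0],
    [[1.0, 2.65, 0], -0.005, 4.0],
    [[1.0, 2.65, 0], -0.005, 4.0],
    [[1.0, 2.65, 0], -0.005, 4.0],
    [[1.0, 2.65, 0], -0.005, 4.0],
    [[1.0, 2.65, 0], -0.005, 4.0],
    [[1.0, 2.65, 0], -0.004, 4.0],
  ],
)

```text
t: 37.13
ee_pos: [0.5173, 0.096, 0.1023]
eef_rot: [-0.104, -3.138, 0.0]
contact_force: [0.0, -0.9, -0.6]
gripper_width: 0.566
grasp_force: 36.4
```

Request:
arm_command(
  increments=[
    [[0.8, 1.65, 0], 0, 4.0],
    [[0, 0, 0], 0, 4.0],
    [[0, 0, -1.5], 0, 4.0],
    [[0, 0, -2.5], 0, 4.0],
    [[0, 0, -2.0], 0, 4.0],
    [[0, 0, -0.5], 0, 4.0],
    [[0, 0, 0], 0, 4.0],
    [[0, 0, 0], 0, 4.0],
  ],
)

```text
t: 37.8
ee_pos: [0.5257, 0.1107, 0.0384]
eef_rot: [-0.104, -3.139, 0.0]
contact_force: [-0.2, 0.1, -0.5]
gripper_width: 0.567
grasp_force: 36.4
```

```bash
python3 - <<'E'
from h import *
to(.5271,.1094,.006,-.066)
E
```

```text
go [ 0.14 -0.13 -3.24] 0.0 phi -0.066 pos [0.5257 0.1107 0.0384] w 0.567 j [-0.01  0.36  1.83 -0.    0.96 -1.52] t 37.8
```

Request:
arm_command(
  increments=[
    [[0.1, -0.1, -1.3], 0, 4.0],
    [[0, 0, -1.0], 0, 4.0],
    [[0, 0, -0.4], 0, 4.0],
    [[0, 0, 0], 0, 4.0],
    [[0, 0, -0.2], 0, 4.0],
    [[0, 0, 0], 0, 4.0],
    [[0, 0, 0], 0, 4.0],
  ],
)

```text
t: 38.38
ee_pos: [0.5272, 0.1101, 0.0096]
eef_rot: [0.103, 3.14, 0.0]
contact_force: [-0.3, 0.1, -0.5]
gripper_width: 0.562
grasp_force: 36.4
```

Request:
arm_command(
  increments=[
    [[0, 0, -0.13], 0, 4.0],
    [[0, 0, 0], 0, 4.0],
    [[0, 0, 0], 0, 4.0],
  ],
)

```text
t: 38.63
ee_pos: [0.527, 0.1101, 0.0082]
eef_rot: [0.103, 3.14, 0.0]
contact_force: [0.5, -0.5, -0.9]
gripper_width: 0.564
grasp_force: 36.4
```

Request:
arm_command(
  increments=[
    [[0, 0, -0.13], 0, 4.0],
    [[0, 0, 0], 0, 4.0],
    [[0, 0, 0], 0, 4.0],
  ],
)

```text
t: 38.88
ee_pos: [0.5272, 0.1102, 0.0077]
eef_rot: [0.103, 3.14, -0.0]
contact_force: [-3.5, 0.0, 9.5]
gripper_width: 0.562
grasp_force: 37.2
```

Contact with the floor: I release, lift and retreat so that the cameras see both tubs.

Request:
arm_command(
  increments=[
    [[0, 0, 0.05], 0, 5.3],
    [[0, 0, 0], 0, 5.9],
    [[0, 0, 0], 0, 6.8],
    [[0, 0, 0], 0, 6.8],
    [[0, 0, 0], 0, 6.8],
  ],
)

```text
t: 39.3
ee_pos: [0.5269, 0.1101, 0.0072]
eef_rot: [-0.103, -3.14, -0.0]
contact_force: [0.3, -0.2, -0.3]
gripper_width: 0.794
grasp_force: 0.0
```

Request:
arm_command(
  increments=[
    [[0, 0, 1.0], 0, 6.8],
    [[0, 0, 2.0], 0, 6.8],
    [[0, 0, 3.0], 0, 6.8],
    [[0, 0, 3.5], 0, 8.54],
    [[0, 0, 3.5], 0, 8.54],
    [[-1.5, 1.5, 3.0], 0, 8.54],
    [[-2.0, 2.5, 1.0], 0, 8.54],
    [[-2.0, 2.5, 0], 0, 8.54],
  ],
)

```text
t: 39.97
ee_pos: [0.4741, 0.1756, 0.1821]
eef_rot: [0.106, 3.132, 0.002]
contact_force: [0.5, 0.0, 0.7]
gripper_width: 1.003
grasp_force: 0.0
```

Request:
arm_command(
  increments=[
    [[-2.0, 2.8, 0], 0, 8.54],
    [[-2.0, 2.8, 0], 0, 8.54],
    [[-2.0, 2.8, 0], 0, 8.54],
    [[-2.0, 2.8, 0], 0, 8.54],
    [[-2.0, 2.8, 0], 0, 8.54],
    [[-2.0, 2.8, 0], 0, 8.54],
    [[-2.0, 2.8, 0], 0, 8.54],
    [[-1.0, 1.0, 0], 0, 8.54],
  ],
)

```text
t: 40.63
ee_pos: [0.3196, 0.3838, 0.1782]
eef_rot: [-0.1, -3.14, -0.003]
contact_force: [-0.0, -0.7, -0.2]
gripper_width: 0.997
grasp_force: 0.0
```

Request:
arm_command(
  increments=[
    [[-1.5, 2.8, 0], 0, 8.54],
    [[-1.5, 2.8, 0], 0, 8.54],
    [[-1.5, 2.8, 0], 0, 8.54],
    [[-1.0, 1.5, 0], 0, 8.54],
    [[0, 0, 0], 0, 8.54],
    [[0, 0, 0], 0, 8.54],
  ],
)

```text
t: 41.13
ee_pos: [0.2663, 0.4805, 0.1777]
eef_rot: [0.1, 3.14, -0.0]
contact_force: [0.2, -0.8, 0.5]
gripper_width: 0.996
grasp_force: 0.0
```

```bash
python3 - <<'E'
from fit import *
print(manip.read_state()['ee_pos'],manip.read_state()['t'])
t=manip.snapshot('top'); s=manip.snapshot('scene')
a=cv2.resize(t[115:285,100:370],None,fx=2.9,fy=2.9,interpolation=cv2.INTER_CUBIC)[:, :800]; cv2.imwrite('pics/end_top.png',a)
cv2.imwrite('pics/end_scene.png',cv2.resize(s[95:325,200:420],None,fx=2.6,fy=2.6,interpolation=cv2.INTER_CUBIC))
T={'L':(np.array([.556,.1075]),-.066),'S':(np.array([.560,-.102]),3.147)}
def fr(k,v): c,y=T[k]; return np.round(R.from_euler('z',-y).apply([*(v[:2]-c),0])[:2],4)
for n,P,k,x0,yw in [('hide_large',box(.1,.06,.046),'L',(.624,.103,-.066),1),('hide_small',box(.064,.042,.031),'S',(.511,-.102,0),1),('dish',cone(.0265,.03,.026),'L',(.463,.113,0),0),('gauge',cone(.025,.025,.02),'L',(.527,.11,0),0),('deep_cup',cone(.0165,.02,.056),'S',(.605,-.102,0),0)]:
  for c in('top','scene'):
    m=mask(c,n,proj(c,[x0[0],x0[1],.02]))
    if m is None: print(n,c,'none'); continue
    v=fit(P,{c:m},x0,.003,yw); print(n,c,fr(k,v),v)
for c in('top','scene'): print([np.round(on(c,o['at'],.01)[:2],3) for o in manip.place_of(c,'lidded_cup_a')])
E
```

```text
[0.26628763 0.48045196 0.17766362] 41.1333
hide_large top [ 0.0687 -0.0006] [ 0.6245  0.1024 -0.0634  0.881 ]
hide_large scene [ 0.0665 -0.0049] [0.622  0.0982 0.0347 0.8675]
hide_small top [ 0.0476 -0.0013] [ 0.5124 -0.101   0.0221  0.9186]
hide_small scene [0.0505 0.0007] [ 0.5095 -0.103   0.0269  0.8516]
dish top [-0.0924 -0.0009] [0.4637 0.1127 0.0897 0.9587]
dish scene none
gauge top [-0.0284 -0.0013] [0.5276 0.1081 0.0291 0.8954]
gauge scene [-0.0311 -0.0017] [0.5249 0.1079 0.0809 0.9418]
deep_cup top [-0.0477  0.0006] [ 0.6077 -0.1023 -0.0984  0.9175]
deep_cup scene [-0.0453  0.0007] [ 0.6053 -0.1025  0.0376  0.9293]
[array([0.372, 0.298]), array([0.526, 0.11 ]), array([0.502, 0.334]), array([0.463, 0.472])]
[array([0.497, 0.343]), array([0.461, 0.47 ]), array([0.363, 0.298])]
```

View pics/end_top.png

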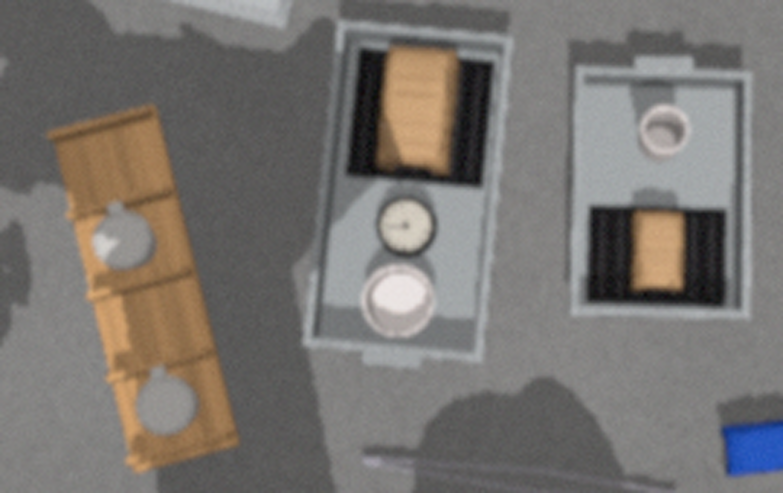

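View pics/end_scene.png

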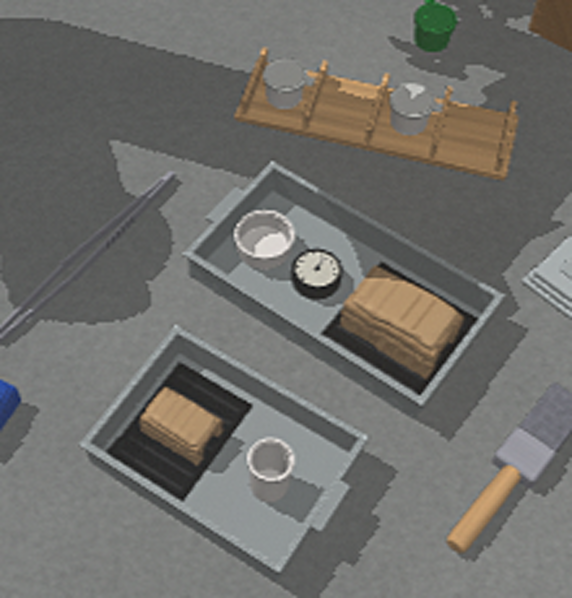

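Both views show everything in place. In the top crop the large hide is on its mat at (420,108), with the gauge at (406,226) and the dish at (398,298) on bare floor. The small hide is on its mat at (658,250) and the deep cup on bare floor at (664,130). The lidded cups still stand in their slots at (122,240) and (165,405).

```bash
python3 -c "
from station import manip
print(manip.sign_off())"
```

```text
the job is handed in; nothing more can be done
None
```

Job handed in: the final camera check showed all five items standing in their tubs within the limits, and both lidded cups still in their rack slots; the hand-in returned no verdict.

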